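Hang a lacquer sample on the gravity rail and lock it at the stop

ROBOT

A 6-joint arm with a two-finger parallel gripper is mounted at the origin on the work surface. World frame = base frame: x ahead of the robot, y to its left, z up, the work surface at z = 0. Lengths are in m, angles in rad, forces in N, time in s.
With the tool pointing down it reaches from about 0.35 to 0.775 m from the base axis. Payload 7.3 kg.
Tool frame: the origin (TCP) lies at the very end of the fingers, on their centre line; the grasp point (between the pads) lies grip_point_offset behind it (grip_point_offset is the distance from the TCP to the grasp point, in m); z points along the fingers, y is the direction in which the jaws open and shut (so a half turn about z gives the same grasp; the last joint's range is limited). The gripper opens to 92 mm and grips with 3 to 60 N. Pads are 19 mm wide; open, the fingers measure 130 mm over their backs; the gripper's body (75 mm by 190 mm) begins 47 mm behind the grasp point.
Start: joints at [1.058, 0.342, 1.524, -0, 1.275, -0.146], TCP at [0.188, 0.49, 0.227] pointing down, gripper open.
Joint ranges: [-2.53, 2.53], [-0.77, 2.02], [0.04, 2.7], [-1, 4.14], [0.28, 2.66], [-3.11, 3.11]. Speed limits (rad/s): [2.57, 2.57, 3.14, 3.14, 3.14, 3.14].

INTERFACE

Orientations are given as [roll, pitch, yaw] about the fixed x, y, z axes, in that order (R = Rz(yaw) Ry(pitch) Rx(roll)).
In Python, from cell import * gives the robot as it stands.
- The arm moves only by the shell command python3 -m inch 'ROWS' [OPENING] [FORCE]. ROWS is JSON, a list that holds one entry, the list of rows, each a list of 4 numbers: the shift along the tool's x, y, z in mm, then the turn about the tool's z in rad. In form: [[[x, y, z, roll], ...]]. A call has 1 to 10 rows; each row shifts and turns the commanded pose from where the row before left it, along the tool's axes as they then stand; what a row does not reach is not made up. A row lasts 1/8 s, in which the tool goes at most 62.5 mm and 10.7 degrees, less where a joint would pass 70% of its speed; a pose out of reach is approached as far as the arm can. A call with a gripper value outside its range is refused whole. OPENING is the closure, from -1 (fully open) to 1 (shut), set as the call begins (- or left out, the last holds). The fingers move at their own pace and stop on an object; FORCE is the grip in N (left out, the last holds). Time passes only in rows, so rows that do not move let the fingers close. It gives the time, the measured TCP pose, the force and the opening at its end, in the units of the state.
- observe(): the state, without advancing time (a new reading comes with each control period).
- read_camera(name): name is "side" or "top" or "wrist"; returns a dict with "img" (420x560x3 uint8, blue, green, red), "fx", "fy", "cx", "cy" (pixels), "eye" and "rotation" of the camera in the world; the wrist camera has in their place "T_tool_cam" (4x4, takes a point from camera to tool coordinates, whose origin is the TCP and whose axes are the flange's). Camera axes: x right, y down, z forward; pixel columns grow to the right and rows downward; lengths in m; the calibration is good to about 2 mm. A picture is of the moment at which its call begins: read the wrist's pose just before it. There is no depth.
- hand_in(): hands the job in, once; it reports no verdict.
Trained networks look in the newest picture that a camera, given by its name, has taken for a name from the list of things; names that differ only in an ending like _2 or _b are one class to them, and where a whole thing is asked for, a point or a joint stands for the part that bears it (a point fixed in the world has none). Each returns a list of dicts, best first, with "conf" (0 to 1); they miss things now and then, are a little off and sometimes report something else, mostly with a low value. They report only what shows in the picture. A call takes as long as a camera call. They do not tell look-alikes from the thing itself.
- boxes_of(camera, label): "at" ([row, column] in pixels, amid what is visible of it).
- place_of(camera, label): "at" ([row, column] in pixels: a listed point, or the origin of a listed thing).
The state is a dict: "time": time; "qpos": joint angles; "qvel": joint speeds; "joint_efforts": joint torques, N m; "tool_pos": TCP position; "tool_rot": TCP orientation; "contact_force": force on the tool from outside, world axes, zero at the start; "torque": the same for the moment, N m; "opening": finger opening in m.
Only numpy, scipy, OpenCV 4.12 (cv2) and the standard library are available. Lean on these libraries where they do the work, as an engineer would, in place of code of your own. Each camera call takes 0.05 s, during which the arm holds its last target. There are 200 camera calls.

TASK

Lift the black lacquer sample carrier from its stand, hang it by its hook over the upper half of the sloping rail, lug side towards the robot, and let it go there so that it rolls down to the rubber stop by itself. Then lock it by driving the red-headed peg fully down with the hand mallet, not with the gripper, and stand the mallet upright back on its cork pad. Leave the red carrier and everything else on the bench where they are.

Things in the scene. Friction and masses are not known exactly. Their poses are not given: they have to be found in the camera images.
- carrier_black: Roller hanger, 0.3-0.5 kg, parked on one of the two stands. Origin: on the axis of the bar it hangs on, midway. y along the bar, z up. Black lacquer board 110 mm along y at x 26..34, z -80..34 mm; steel hook lip at x -34..-24, down to z -40. Mouth between them is 50 mm wide, open downwards, goes over a bar from straight above. Yaw about as the stand.
- black_grip (a point): Centre of the black carrier's grip tab, 55 mm above its origin. The tab is black, 18 mm thick in x, 70 mm long in y, 42 mm tall (z 34..76 mm from the origin), standing on the aluminium top plate (50 x 110 mm, upper face at z 34). Pinch it across x.
- black_lug (a point): Steel lug on the hook-lip side (-x) of the black carrier, 28 mm out to x = -56 mm, at its -y end (y -55..-43, z -25..-10 mm). This point is the lug's centre. Rollers: two pairs of white balls under the top plate at y = +/-34 mm; they roll easily along y and centre themselves on the bar from 8 mm off.
- carrier_red: Bystander: the same kind of hanger with a dark red board and tab, on the other stand; same axes. Leave it there.
- stand_a: Parking stand of the black carrier, fixed: plywood base 90 x 150 x 10 mm, level steel bar 12 mm thick along its y, axis 100 mm above the bench, between two cheeks at y = +/-69 mm, 130 mm tall. Origin: centre of the underside. A carrier lifts off straight up; its board must rise 90 mm to clear the bar.
- stand_b: Parking stand of the red carrier, same shape and axes.
- rail: Sloping round steel bar 12 mm thick, 490 mm long, fixed on posts at both ends. Origin: on its axis at mid-length, 150 mm above the bench. y points downhill along the bar, 8 degrees below level; x level across it, away from the robot; z square to both. Free from y -220 mm to the rubber stop. A carrier let go on the upper half rolls to the stop by itself in 2 to 3 s.
- rail_hang (a point): Point on the bar's axis in its upper half, 110 mm uphill of mid-length: a good place for the carrier's origin when hanging it, its own y along the rail's y (lug to the robot's side).
- rail_stop (a point): Where the bar's axis meets the face of the black rubber stop plate (90 mm wide, 85 mm tall), 190 mm downhill of mid-length. A carrier resting on the stop has its origin 55 mm uphill of this point.
- lock_peg (a joint): Travel of the vertical locking peg, m: 0 raised, 0.028 fully down. Steel, 12 mm thick, in a grey guide 48 mm from the bar on the robot's side. A light spring with friction (6 to 8 N to push) leaves it where it is put. Pushed down early it would block the carrier's lug; afterwards it stands uphill of the lug and locks it.
- peg_top (a point): Centre of the top of the peg's round red head (26 mm across, 12 mm thick); about 216 mm above the bench when raised, 188 mm when fully down, the head then on its guide.
- mallet: Short hand mallet standing upright, 125 mm tall, 0.3-0.6 kg: orange nylon head 48 mm across, 50 mm high, with a flat striking face below; light wooden handle in line above it, 26 mm thick, from 50 to 125 mm. Origin: centre of the striking face, z up the handle. Held by the handle it strikes straight down.
- mallet_pad: Round cork pad, 110 mm across, 6 mm thick, fixed to the bench, on which the mallet stands. Origin: centre of its underside.
- varnish_bottle: Bystander: amber bottle, 60 mm across, 150 mm tall, origin under its centre.
- wax_jar: Bystander: glass jar, 70 mm across, 60 mm tall, origin under its centre.
- torch: Bystander: black and grey torch 120 mm long lying beyond the rail, origin under its middle.
- sanding_block: Bystander: cork sanding block 60 x 90 x 35 mm, origin under its centre.
- brush_cup: Bystander: blue cup, 80 mm across, 100 mm tall, origin under its centre.
There are look-alikes about, which are no part of the job. Of the things like the carrier_black, leave any that is green; of the rest the smaller one is meant. There is more than one size of the mallet; the one meant has the size given above.

How it is judged:
By the outcome, as a careful person would: the job done as asked, in the order asked, and still so for the second after the job is handed in, with the robot touching nothing.
It also fails if it takes over 54 s, if anything falls off the work surface, if the arm or the gripper's body presses on something with over 40 N, if the wrist force passes 120 N, or if a joint passes its speed limit or range.

## Working session

There is one attempt and no reset: what is moved stays moved. The work goes in short steps, Python scripts to look and compute and a shell command to move; the robot and the scene stay as the last step left them, time stands still between calls to the robot, and variables do not carry over. Pictures are saved under pics/ and viewed, about 8 in all and at most 12, crops included, and the job is handed in when it is done.

```bash
mkdir -p pics; ls; cat > h.py <<'E'
from cell import *
import numpy as np, cv2
def ray(c,at):
    d=np.array([(at[1]-c["cx"])/c["fx"],(at[0]-c["cy"])/c["fy"],1.0])
    return np.array(c["rotation"])@d
def on_z(c,at,z):
    d=ray(c,at);e=np.array(c["eye"]);return e+d*(z-e[2])/d[2]
def proj(c,p):
    q=np.array(c["rotation"]).T@(np.array(p)-np.array(c["eye"]));return [c["fy"]*q[1]/q[2]+c["cy"],c["fx"]*q[0]/q[2]+c["cx"]]
def tri(cs,ats):
    A=np.zeros((3,3));b=np.zeros(3)
    for c,a in zip(cs,ats):
        d=ray(c,a);d/=np.linalg.norm(d);P=np.eye(3)-np.outer(d,d);A+=P;b+=P@np.array(c["eye"])
    p=np.linalg.solve(A,b);return p
def wristcam():
    s=observe();c=read_camera("wrist")
    from scipy.spatial.transform import Rotation as R
    T=np.eye(4);T[:3,:3]=R.from_euler("xyz",s["tool_rot"]).as_matrix();T[:3,3]=s["tool_pos"]
    M=T@np.array(c["T_tool_cam"]);c["eye"]=M[:3,3];c["rotation"]=M[:3,:3];return c
E
python3 - <<'E'
from h import *
s=observe();print({k:np.round(v,3) for k,v in s.items()})
import cell;print([n for n in dir(cell) if not n.startswith('__')]); print(globals().get('grip_point_offset'))
cs={n:read_camera(n) for n in("top","side")}
for n,c in cs.items():
    cv2.imwrite(f"pics/{n}0.png",c["img"]);print(n,np.round(c["eye"],3),np.round(c["rotation"],2).tolist(),c["fx"])
for l in "carrier_black black_grip black_lug stand_a rail rail_hang rail_stop peg_top mallet mallet_pad varnish_bottle wax_jar sanding_block brush_cup torch".split():
    for n in cs:
        print(l,n,[(np.round(r["at"]).astype(int).tolist(),round(r["conf"],2)) for r in place_of(n,l)[:5]])
E
```

```text
pics
{'time': np.float64(0.0), 'qpos': array([ 1.058,  0.343,  1.525,  0.   ,  1.275, -0.146]), 'qvel': array([ 0.001,  0.   ,  0.003, -0.   ,  0.001,  0.001]), 'joint_efforts': array([-3.0000e-03, -4.3125e+01, -2.4422e+01,  7.1000e-02,  5.6000e-02,
       -0.0000e+00]), 'tool_pos': array([0.188, 0.49 , 0.226]), 'tool_rot': array([-3.14 , -0.   ,  2.775]), 'contact_force': array([-0.118, -0.062,  0.564]), 'torque': array([ 0.034,  0.008, -0.008]), 'opening': np.float64(0.092)}
['IKError', 'boxes_of', 'grip_point_offset', 'hand_in', 'observe', 'place_of', 'read_camera']
0.0188
top [ 0.2   -0.017  1.447] [-2.92, -0.0, -1.59] 461.534450195468
side [ 0.296 -0.932  1.046] [-2.36, -0.02, -0.22] 389.51431895523314
carrier_black top [([228, 308], 0.88), ([250, 442], 0.84), ([312, 364], 0.81)]
carrier_black side [([374, 280], 0.9), ([234, 267], 0.86), ([179, 309], 0.42)]
black_grip top [([245, 425], 0.91), ([334, 347], 0.76)]
black_grip side [([225, 264], 0.77), ([355, 284], 0.71), ([295, 181], 0.63)]
black_lug top [([229, 452], 0.97), ([291, 352], 0.77), ([250, 323], 0.68), ([207, 132], 0.65
[... 411 characters left out ...]
4, 311], 0.72)]
peg_top top [([165, 266], 0.58)]
peg_top side [([178, 308], 0.54)]
mallet top [([290, 201], 0.63)]
mallet side [([181, 244], 0.76), ([199, 212], 0.76)]
mallet_pad top [([247, 185], 0.77), ([157, 283], 0.47)]
mallet_pad side [([185, 245], 0.72)]
varnish_bottle top [([208, 132], 0.84)]
varnish_bottle side [([154, 268], 0.65)]
wax_jar top [([234, 145], 0.71)]
wax_jar side [([168, 250], 0.64)]
sanding_block top [([240, 260], 0.93), ([229, 304], 0.46), ([165, 227], 0.32)]
sanding_block side [([223, 258], 0.48)]
brush_cup top [([190, 412], 0.66)]
brush_cup side [([202, 330], 0.62), ([338, 343], 0.61)]
torch top [([141, 265], 0.61), ([233, 384], 0.27)]
torch side [([213, 346], 0.5)]
```

```bash
python3 - <<'E'
import cv2
a=cv2.imread("pics/top0.png");cv2.imwrite("pics/top0c.png",cv2.resize(a[100:370,80:480],None,fx=2,fy=2,interpolation=cv2.INTER_CUBIC))
a=cv2.imread("pics/side0.png");cv2.imwrite("pics/side0c.png",cv2.resize(a[120:420,140:440],None,fx=2,fy=2,interpolation=cv2.INTER_CUBIC))
E
```

```text
(no output)
```

View pics/top0c.png

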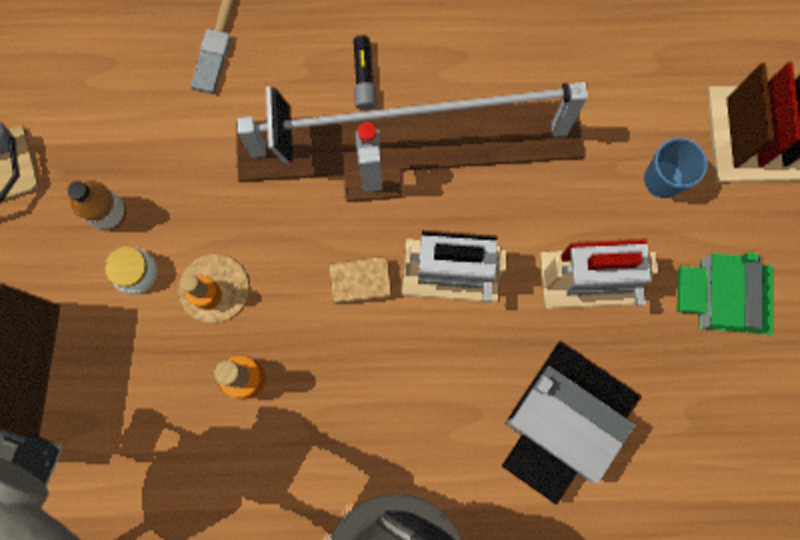

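View pics/side0c.png

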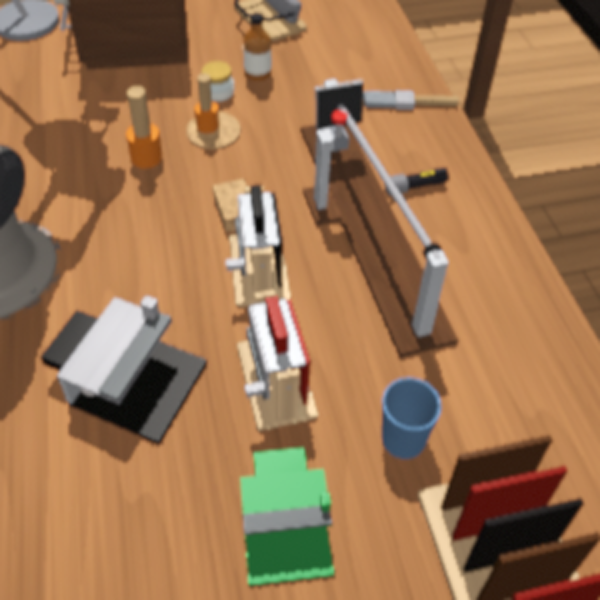

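The top view shows the black carrier on its stand (full-image row 226, col 309; lug 246, 324), with the red carrier to its right. The rail runs from the stop (row 162, col 222) up to the right post, and the peg's red head is at (165, 264). The small mallet is on the pad at (245, 181); the bigger mallet (288, 198) and the large and green carriers are decoys.

```bash
sed -i '1a from scipy.spatial.transform import Rotation as R' h.py; cat >> h.py <<'E'
def cam(n):
    c=read_camera(n)
    if n!="wrist": c["rotation"]=R.from_euler("xyz",c["rotation"]).as_matrix()
    return c
def best(n,c,l,p,tol=25):
    "network hit nearest the projection of the expected point p"
    q=np.array(proj(c,p));r=[np.array(x["at"]) for x in place_of(n,l)]
    r=[x for x in r if np.linalg.norm(x-q)<tol]
    return min(r,key=lambda x:np.linalg.norm(x-q)) if r else None
E
python3 - <<'E'
from h import *
t=cam("top");s=cam("side")
def p(n,a,b=None,z=None):
    if z is not None: print(n,"top",np.round(on_z(t,a,z),3), "side",np.round(on_z(s,b,z),3) if b else"")
    if b: q=tri([t,s],[a,b]);print(n,"tri",np.round(q,3), np.round(np.array(proj(t,q))-a,1),np.round(np.array(proj(s,q))-b,1))
# (row,col) full
p("blackgrip",[226.5,309.5],[223,268],z=.176)
p("lug",[246,324],[251.5,258],z=.082)
p("mallet handle top",[240,176.5],[165,242],z=.131)
p("pad",[244,187],[185,246.5],z=.006)
p("peg top",[165,264],[178.5,309.5],z=.216)
p("railstop",[162,224],[176,312],z=.12)
p("rail uphill end",[147,362],[244,357],z=.18)
p("tl plate",[217,291],None,z=.155)
p("tr plate",[218,329.5],None,z=.155)
p("bl plate",[236,289.5],None,z=.155)
p("br plate",[238,328.5],None,z=.155)
for l,z in(("rail",.15),("rail_hang",.165),("rail_stop",.1236),("peg_top",.216),("black_grip",.155),("mallet",.006),("mallet_pad",0)):
    for n,c in(("top",t),("side",s)):
        print(l,n,[(np.round(on_z(c,r["at"],z),3)[:2].tolist(),round(r["conf"],2)) for r in place_of(n,l)[:3]])
E
```

```text
blackgrip top [ 0.439 -0.099  0.176] side [ 0.44  -0.118  0.176]
blackgrip tri [ 0.443 -0.1    0.157] [-0.1 -0. ] [ 0.  -0.1]
lug top [ 0.396 -0.146  0.082] side [ 0.4   -0.146  0.082]
lug tri [ 0.398 -0.146  0.082] [-0.6 -0. ] [ 0.2 -0.6]
mallet handle top top [0.416 0.282 0.131] side [0.409 0.24  0.131]
mallet handle top tri [0.418 0.291 0.092] [1.4 0.1] [-0.3  1. ]
pad top [0.423 0.277 0.006] side [0.423 0.267 0.006]
pad tri [ 0.424  0.28  -0.005] [-0. -0.] [ 0. -0.]
peg top top [0.609 0.025 0.216] side [0.606 0.015 0.216]
peg top tri [0.61  0.025 0.207] [ 0.4 -0. ] [-0.1  0.3]
railstop top [0.652 0.149 0.12 ] side [0.655 0.137 0.12 ]
railstop tri [0.658 0.15  0.108] [-0.4  0. ] [ 0.1 -0.3]
rail uphill end top [ 0.67  -0.259  0.18 ] side [ 0.677 -0.259  0.18 ]
rail uphill end tri [ 0.673 -0.26   0.18 ] [-1.2  0.1] [ 0.4 -1.1]
tl plate top [ 0.471 -0.048  0.155] side 
tr plate top [ 0.466 -0.158  0.155] side 
bl plate top [ 0.416 -0.043  0.155] side 
br plate top [ 0.408 -0.153  0.155] side 
rail top [([0.657, -0.017], 0.73)]
rail side [([0.651, -0.058], 0.69), ([0.395, -0.207], 0.16)]
rail_hang top [([0.664, -0.142], 0.89)]
rail_hang side [([0.659, -0.154], 0.82)]
rail_stop top [([0.648, 0.151], 0.81), ([0.39, -0.136], 0.64)]
rail_stop side [([0.4, 0.152], 0.59), ([0.653, 0.151], 0.56)]
peg_top top [([0.608, 0.028], 0.65), ([0.525, -0.379], 0.49)]
peg_top side [([0.608, 0.02], 0.5), ([0.399, -0.441], 0.34)]
black_grip top [([0.145, -0.191], 0.92), ([0.446, -0.103], 0.65), ([0.389, -0.428], 0.62)]
black_grip side [([0.394, -0.52], 0.88), ([0.435, -0.109], 0.73), ([0.406, 0.098], 0.29)]
mallet top [([0.415, 0.294], 0.78), ([0.289, 0.228], 0.56)]
mallet side [([0.422, 0.288], 0.76), ([0.277, 0.22], 0.68), ([0.448, 0.046], 0.22)]
mallet_pad top [([0.415, 0.272], 0.94), ([0.447, -0.097], 0.66), ([0.471, -0.108], 0.53)]
mallet_pad side [([0.417, 0.278], 0.57)]
```

```bash
python3 -m inch '[[[0,0,-10,0.178],[0,0,-10,0.178],[0,0,-10,0.178],[0,0,-10,0.178],[0,0,-10,0.178],[0,0,-10,0.178],[0,0,-10,0.178]]]' -1 && python3 -m inch '[[[-48,23.5,0,0],[-48,23.5,0,0],[-48,23.5,0,0],[-48,23.5,0,0],[-48,23.5,0,0],[-48,23.5,0,0],[-48,23.5,0,0],[-48,23.5,0,0],[-48,23.5,0,0],[-48,23.5,0,0]]]' && python3 -m inch '[[[-48,23.5,0,0],[-48,23.5,0,0],[0,0,0,0],[0,0,0,0]]]'
cat >> h.py <<'E'
def wcam():
    s=observe();c=read_camera("wrist")
    T=np.eye(4);T[:3,:3]=R.from_euler("xyz",s["tool_rot"]).as_matrix();T[:3,3]=s["tool_pos"]
    M=T@np.array(c["T_tool_cam"]);c["eye"]=M[:3,3];c["rotation"]=M[:3,:3];return c
def delta(x,y,z,yaw=None):
    "tool-frame shift in mm (and turn) from here to a TCP target"
    s=observe();Rm=R.from_euler("xyz",s["tool_rot"]).as_matrix()
    d=Rm.T@(np.array([x,y,z])-s["tool_pos"])*1000
    t=0 if yaw is None else -(yaw-s["tool_rot"][2])
    return np.round(d,1),round((t+np.pi)%(2*np.pi)-np.pi,3)
E
python3 - <<'E'
from h import *
s=observe();print(s["time"],np.round(s["tool_pos"],4),np.round(s["tool_rot"],4),np.round(s["qpos"],3))
c=wcam();cv2.imwrite("pics/w1.png",c["img"]);print(np.round(c["eye"],3),c["fx"])
for l,z in(("black_grip",.155),("black_lug",.0825),("carrier_black",.1),("stand_a",0),("rail",.15),("rail_hang",.165),("rail_stop",.1236),("peg_top",.216),("sanding_block",0)):
    print(l,[(np.round(r["at"]).tolist(),np.round(on_z(c,r["at"],z),3)[:2].tolist(),round(r["conf"],2)) for r in place_of("wrist",l)[:3]])
E
```

```text
time: 3.28
tool_pos: [0.1882, 0.4901, 0.297]
tool_rot: [-3.142, -0.0, 1.523]
contact_force: [0.4, -0.3, 0.5]
opening: 0.0915
time: 4.53
tool_pos: [0.4034, -0.0011, 0.297]
tool_rot: [3.141, -0.0, 1.529]
contact_force: [0.4, 0.5, 0.5]
opening: 0.0913
time: 5.03
tool_pos: [0.4455, -0.0969, 0.2965]
tool_rot: [-3.141, -0.001, 1.528]
contact_force: [0.3, 0.1, -0.0]
opening: 0.0916
5.025 [ 0.4455 -0.0969  0.2965] [-3.1409e+00 -7.0000e-04  1.5283e+00] [-0.383  0.164  1.57   0.     1.408 -0.34 ]
[ 0.45  -0.021  0.453] 351.7010004445049
black_grip [([204.0, 277.0], [0.446, -0.102], 0.66)]
black_lug [([224.0, 238.0], [0.401, -0.141], 0.78)]
carrier_black [([189.0, 275.0], [0.444, -0.1], 0.59)]
stand_a [([318.0, 272.0], [0.429, -0.317], 0.84)]
rail [([112.0, 534.0], [0.662, -0.033], 0.85)]
rail_hang [([241.0, 529.0], [0.665, -0.142], 0.68)]
rail_stop []
peg_top [([15.0, 538.0], [0.609, 0.026], 0.87)]
sanding_block [([50.0, 255.0], [0.426, 0.047], 0.69)]
```

View pics/w1.png

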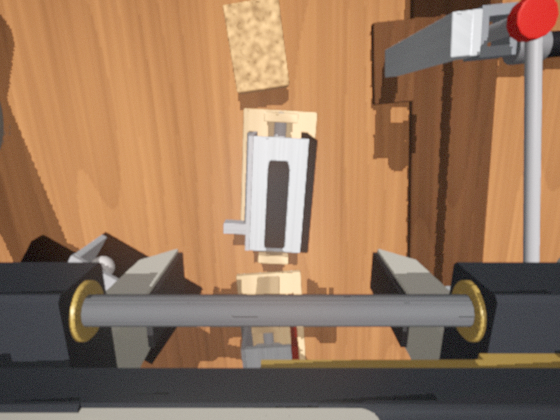

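The wrist view shows the tab (rows 160–238, cols 266–288), the plate corners near (139,254), (139,309), (252,302) and (248,249), the lug at (227,237), and the rail running (60,535) to (255,532). The peg head is at (17,534).

```bash
python3 - <<'E'
from h import *
c=wcam()
def f(n,a,z):print(n,np.round(on_z(c,a,z)[:2],4))
f("tab c",[199.5,276.5],.176);a=on_z(c,[160,278],.176);b=on_z(c,[238,274],.176);print("tab yaw",-np.arctan2(*(a-b)[:2]),a-b)
P=[on_z(c,q,.134) for q in([139,254],[139,309],[252,302],[248,249])];print(np.round(P,4).tolist(),np.mean(P,0))
f("lug",[227,237],.0825);f("peg",[17,533],.216)
for a in([60,535.5],[150,534],[255,532]):
    for z in(.14,.15,.16):f(("rail",z),a,z)
print(delta(.445,-.101,.142))
E
```

```text
tab c [ 0.4463 -0.0922]
tab yaw -0.09253226259509204 [0.00606218 0.06532715 0.        ]
[[0.4281, -0.0464, 0.134], [0.4771, -0.0485, 0.134], [0.4685, -0.157, 0.134], [0.4169, -0.1506, 0.134]] [ 0.44763694 -0.1006089   0.134     ]
lug [ 0.3998 -0.1458]
peg [0.6069 0.0254]
('rail', 0.14) [0.6644 0.0083]
('rail', 0.15) [0.6575 0.0073]
('rail', 0.16) [0.6507 0.0064]
('rail', 0.14) [ 0.6752 -0.0658]
('rail', 0.15) [ 0.668  -0.0644]
('rail', 0.16) [ 0.6608 -0.063 ]
('rail', 0.14) [ 0.6897 -0.1669]
('rail', 0.15) [ 0.682  -0.1622]
('rail', 0.16) [ 0.6744 -0.1576]
(array([ -4. ,  -0.7, 154.8]), 0.0)
```

```bash
python3 -m inch '[[[-4,1,30,0.047],[0,0,40,0],[0,0,40,0],[0,0,30,0],[0,0,14,0],[0,0,0,0]]]' && python3 -m inch '[[[0,0,0,0],[0,0,0,0],[0,0,0,0],[0,0,0,0],[0,0,0,0],[0,0,0,0]]]' 1 35
```

```text
time: 6.32
tool_pos: [0.4466, -0.1012, 0.1425]
tool_rot: [-3.141, -0.0, 1.482]
contact_force: [0.6, 0.0, -0.5]
opening: 0.0919
time: 7.08
tool_pos: [0.4467, -0.1013, 0.1427]
tool_rot: [3.142, -0.0, 1.482]
contact_force: [0.4, -0.1, -0.0]
opening: 0.0363
```

```bash
python3 -m inch '[[[0,0,0,0],[0,0,0,0],[0,0,0,0],[0,0,0,0]]]' && python3 -m inch '[[[0,0,-10,0],[0,0,-20,0],[0,0,-30,0],[0,0,-30,0],[0,0,-40,0],[0,0,-40,0],[0,0,-30,0],[0,0,0,0],[0,0,0,0]]]'; python3 -c "
from h import *
print(delta(.668,-.147,.345,np.pi/2+.043))"
```

```text
time: 7.58
tool_pos: [0.4456, -0.101, 0.1426]
tool_rot: [-3.139, -0.0, 1.482]
contact_force: [-4.8, 1.3, 4.6]
opening: 0.0181
time: 8.7
tool_pos: [0.4463, -0.1011, 0.3413]
tool_rot: [-3.14, -0.001, 1.482]
contact_force: [-0.8, 0.6, -4.6]
opening: 0.0178
(array([-26.1, 224.9,  -4.1]), np.float64(-0.132))
```

```bash
python3 -m inch '[[[-3,22,0,0],[-5,38,0,0],[-5,45,0,0],[-5,45,0,0],[-5,40,0,0],[-3,25,0,-0.066],[0,10,0,-0.066],[0,0,0,0],[0,0,0,0]]]'; python3 - <<'E'
from h import *
s=observe();print(s["time"],np.round(s["tool_pos"],4),np.round(s["tool_rot"],4))
c=wcam();i=c["img"]
t=cam("top");k=cam("side")
a=np.hstack([cv2.resize(i[:300],None,fx=1,fy=1)]);cv2.imwrite("pics/w2.png",a)
b=np.hstack([cv2.resize(t["img"][120:220,200:380],None,fx=2.2,fy=2.2,interpolation=cv2.INTER_CUBIC),cv2.resize(k["img"][150:250,260:440],None,fx=2.2,fy=2.2,interpolation=cv2.INTER_CUBIC)])
b=cv2.resize(b,(792,220));a=cv2.copyMakeBorder(a,0,0,0,792-560,cv2.BORDER_CONSTANT)
cv2.imwrite("pics/w2.png",np.vstack([a,b]))
for l,z in(("rail",.15),("rail_hang",.165),("rail_stop",.1236),("peg_top",.216),("black_lug",.28),("black_grip",.354)):
    for n,q in(("wrist",c),("top",t),("side",k)):
        print(l,n,[(np.round(r["at"]).tolist(),np.round(on_z(q,r["at"],z),3)[:2].tolist(),round(r["conf"],2)) for r in place_of(n,l)[:2]])
E
```

```text
time: 9.82
tool_pos: [0.668, -0.1464, 0.3416]
tool_rot: [-3.14, -0.001, 1.613]
contact_force: [-0.8, -0.4, -3.8]
opening: 0.0178
9.825 [ 0.668  -0.1464  0.3416] [-3.1397e+00 -8.0000e-04  1.6126e+00]
rail wrist [([68.0, 276.0], [0.663, -0.034], 0.76), ([25.0, 366.0], [0.741, 0.004], 0.3)]
rail top [([155.0, 279.0], [0.66, -0.018], 0.62)]
rail side [([203.0, 328.0], [0.656, -0.046], 0.6)]
rail_hang wrist []
rail_hang top []
rail_hang side [([222.0, 341.0], [0.667, -0.152], 0.95)]
rail_stop wrist []
rail_stop top []
rail_stop side [([174.0, 311.0], [0.654, 0.146], 0.85)]
peg_top wrist []
peg_top top [([244.0, 182.0], [0.391, 0.247], 0.46), ([162.0, 265.0], [0.619, 0.023], 0.39)]
peg_top side [([177.0, 309.0], [0.608, 0.025], 0.48)]
black_lug wrist []
black_lug top [([291.0, 353.0], [0.254, -0.194], 0.87), ([227.0, 453.0], [0.411, -0.462], 0.64)]
black_lug side [([208.0, 339.0], [0.628, -0.201], 0.9), ([274.0, 214.0], [0.264, -0.354], 0.85)]
black_grip wrist [([278.0, 278.0], [0.669, -0.144], 0.69), ([360.0, 101.0], [0.585, -0.192], 0.45)]
black_grip top [([334.0, 348.0], [0.153, -0.167], 0.64), ([247.0, 423.0], [0.35, -0.357], 0.63)]
black_grip side [([354.0, 279.0], [0.366, -0.617], 0.91), ([293.0, 178.0], [0.189, -0.442], 0.83)]
```

View pics/w2.png

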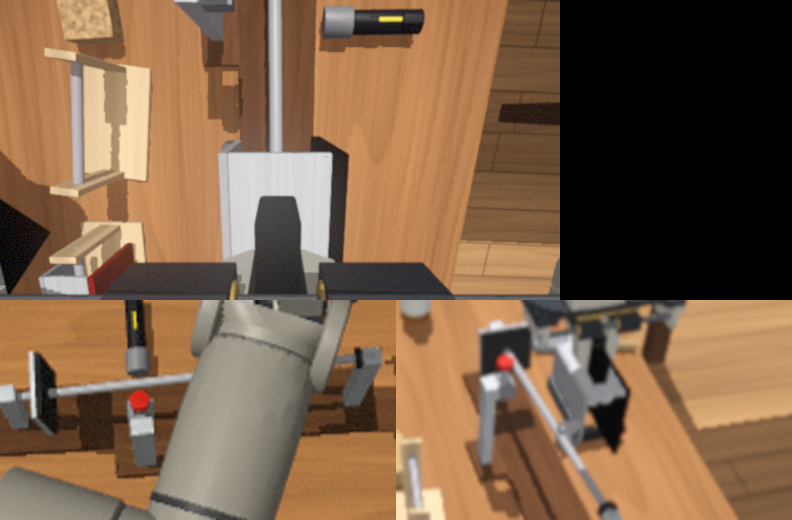

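The carrier is held over the rail. In the wrist view the rail runs straight at col ~276 and the plate is centred at col ~280, so it is nearly aligned.

```bash
python3 - <<'E'
from h import *
c=wcam();e=np.array(c["eye"])
for a in([5,275.5],[140,276.3]):
    d=ray(c,a)  # meet plane z=.15-.1405*(y+.038)
    t=(.15-.1405*(e[1]+.038)-e[2])/(d[2]+.1405*d[1]);print(np.round(e+t*d,4))
print(np.round(on_z(c,[155,280],.333)[:2],4),np.round(on_z(c,[155,229],.333)[:2],4),np.round(on_z(c,[155,332],.333)[:2],4))
E
```

```text
[0.6607 0.0189 0.142 ]
[ 0.6664 -0.0995  0.1586]
[ 0.6683 -0.0918] [ 0.6443 -0.0928] [ 0.6928 -0.0907]
```

```bash
python3 -m inch '[[[0,0,15,0],[0,0,25,0],[0,0,30,0],[0,0,25,0],[0,0,15,0],[0,0,8,0],[0,0,5,0],[0,0,0,0]]]' && python3 -m inch '[[[0,0,3,0],[0,0,2,0],[0,0,0,0]]]'
```

```text
time: 11.92
tool_pos: [0.6687, -0.1465, 0.2201]
tool_rot: [3.141, 0.0, 1.614]
contact_force: [-0.3, 0.5, -3.1]
opening: 0.0176
time: 12.3
tool_pos: [0.6684, -0.1465, 0.2146]
tool_rot: [-3.141, -0.0, 1.614]
contact_force: [1.2, 0.2, -3.4]
opening: 0.0179
```

```bash
python3 -m inch '[[[0,0,2,0],[0,0,2,0],[0,0,0,0]]]'
```

```text
time: 12.68
tool_pos: [0.6688, -0.1465, 0.2136]
tool_rot: [3.138, 0.001, 1.614]
contact_force: [-2.8, 1.9, 7.8]
opening: 0.0175
```

```bash
python3 -m inch '[[[0,0,0,0],[0,0,0,0],[0,0,0,0],[0,0,0,0],[0,0,0,0],[0,0,-20,0],[0,0,-40,0],[0,0,-40,0]]]' -1 && python3 - <<'E'
from h import *
c=wcam();s=cam("side")
cv2.imwrite("pics/w3.png",np.hstack([cv2.resize(c["img"],(400,300)),cv2.resize(s["img"][150:250,260:394],(400,300),interpolation=cv2.INTER_CUBIC)]))
E
```

```text
time: 13.68
tool_pos: [0.6684, -0.1465, 0.3117]
tool_rot: [-3.141, -0.0, 1.614]
contact_force: [0.2, 0.9, -0.1]
opening: 0.09
```

View pics/w3.png

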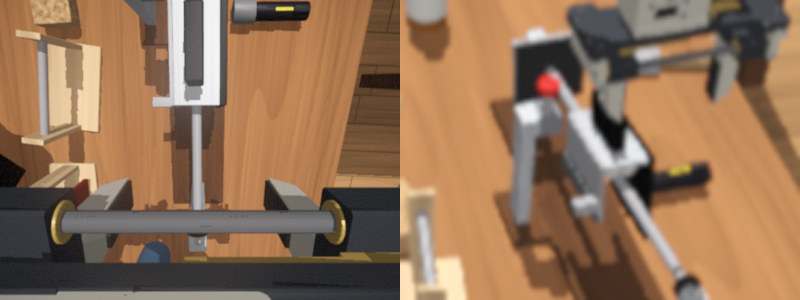

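The carrier is rolling down the rail, free of the gripper. I'm going to the mallet next.

```bash
python3 -m inch '[[[25,-15,-5,0],[45,-27,-5,0],[50,-31,0,0],[50,-31,0,0],[50,-31,0,0],[50,-31,0,0],[50,-31,0,0],[36,-23,0,0],[20,-12,0,0],[0,0,0,0]]]' && python3 - <<'E'
from h import *
s=observe();print(s["time"],np.round(s["tool_pos"],4),np.round(s["tool_rot"],4),np.round(s["qpos"],2))
c=wcam();t=cam("top");k=cam("side")
cv2.imwrite("pics/w4.png",np.hstack([c["img"][:,80:],cv2.resize(np.vstack([t["img"][130:200,190:310],k["img"][150:220,260:380]]),(310,420),interpolation=cv2.INTER_CUBIC)]))
for l,z in(("mallet",.006),("mallet_pad",0),("peg_top",.216),("black_grip",.18),("black_lug",.11),("rail_stop",.1236)):
    for n,q in(("wrist",c),("top",t),("side",k)):
        print(l,n,[(np.round(r["at"]).tolist(),np.round(on_z(q,r["at"],z),3)[:2].tolist(),round(r["conf"],2)) for r in place_of(n,l)[:3]])
E
```

```text
time: 15.02
tool_pos: [0.4196, 0.2201, 0.3205]
tool_rot: [-3.141, -0.0, 1.617]
contact_force: [-0.3, -0.1, 1.4]
opening: 0.092
15.025 [0.4196 0.2201 0.3205] [-3.1414e+00 -1.0000e-04  1.6166e+00] [0.32 0.19 1.48 0.   1.48 0.28]
mallet wrist [([114.0, 275.0], [0.415, 0.29], 0.86)]
mallet top [([291.0, 204.0], [0.275, 0.222], 0.64)]
mallet side [([199.0, 211.0], [0.274, 0.212], 0.89), ([179.0, 243.0], [0.415, 0.307], 0.71)]
mallet_pad wrist [([123.0, 282.0], [0.425, 0.278], 0.56)]
mallet_pad top [([246.0, 188.0], [0.418, 0.276], 0.59)]
mallet_pad side [([186.0, 246.0], [0.42, 0.271], 0.78), ([224.0, 256.0], [0.425, 0.052], 0.17)]
peg_top wrist []
peg_top top [([166.0, 262.0], [0.607, 0.03], 0.64)]
peg_top side [([181.0, 306.0], [0.592, 0.006], 0.4)]
black_grip wrist []
black_grip top [([245.0, 424.0], [0.38, -0.416], 0.94), ([151.0, 235.0], [0.665, 0.109], 0.86), ([334.0, 349.0], [0.146, -0.193], 0.67)]
black_grip side [([292.0, 175.0], [0.155, -0.314], 0.93), ([167.0, 313.0], [0.649, 0.115], 0.78)]
black_lug wrist []
black_lug top [([230.0, 454.0], [0.43, -0.528], 0.92), ([179.0, 258.0], [0.601, 0.047], 0.72), ([292.0, 354.0], [0.257, -0.225], 0.69)]
black_lug side [([193.0, 309.0], [0.623, 0.059], 0.93), ([368.0, 304.0], [0.442, -0.553], 0.83), ([274.0, 216.0], [0.261, -0.228], 0.73)]
rail_stop wrist [([256.0, 488.0], [0.653, 0.153], 0.92)]
rail_stop top [([164.0, 223.0], [0.646, 0.15], 0.79), ([246.0, 188.0], [0.398, 0.251], 0.43)]
rail_stop side [([176.0, 311.0], [0.65, 0.136], 0.72)]
```

View pics/w4.png

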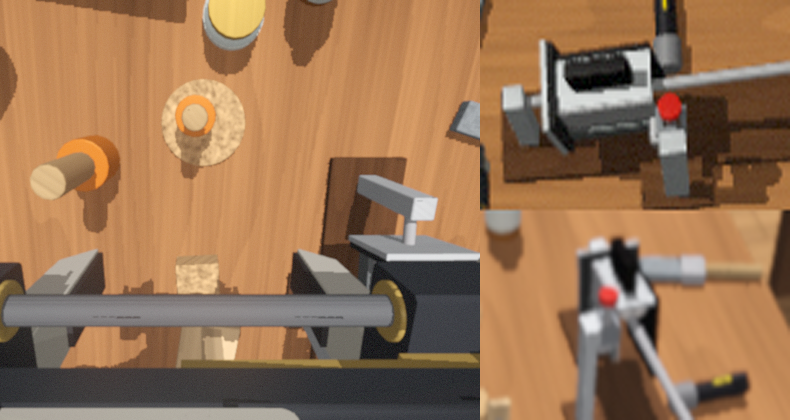

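The carrier rests against the stop, with its lug just downhill of the peg. The mallet handle's top is at about (119,274) in the full wrist image.

```bash
python3 - <<'E'
from h import *
c=wcam()
h=cv2.cvtColor(c["img"],cv2.COLOR_BGR2HSV)
f=lambda a,z:print(a,np.round(on_z(c,a,z),4))
m=cv2.inRange(h,(5,190,120),(16,255,255));m[:80]=0;m[160:]=0;m[:,:240]=0;m[:,:][:,310:]=0
y,x=np.nonzero(m);(cx,cy),r=cv2.minEnclosingCircle(np.c_[x,y].astype(np.float32));print(len(x),cx,cy,r);f([cy,cx],.056)
f([119,274.5],.131);f([123,283],.006)
print(delta(.416,.283,.086))
E
```

```text
55 274.5 117.0 18.848176956176758
[117.0, 274.5] [0.4154 0.2855 0.056 ]
[119, 274.5] [0.4159 0.2853 0.131 ]
[123, 283] [0.4264 0.2773 0.006 ]
(array([ 63.9,  -1.8, 234.7]), 0.0)
```

```bash
python3 -m inch '[[[20,-1,20,0],[30,-1,40,0],[16,0,45,0],[0,0,40,0],[0,0,35,0],[0,0,35,0],[0,0,20,0],[0,0,0,0]]]' && python3 -m inch '[[[0,0,0,0],[0,0,0,0],[0,0,0,0],[0,0,0,0],[0,0,0,0],[0,0,0,0],[0,0,0,0],[0,0,0,0],[0,0,0,0]]]' 1 50 && python3 -m inch '[[[0,0,0,0],[0,0,0,0]]]'
```

```text
time: 17.12
tool_pos: [0.4149, 0.2846, 0.0845]
tool_rot: [-3.139, 0.001, 1.614]
contact_force: [0.1, -0.3, 0.3]
opening: 0.0919
time: 18.25
tool_pos: [0.4154, 0.285, 0.0855]
tool_rot: [-3.141, 0.0, 1.614]
contact_force: [-0.3, -0.2, -1.8]
opening: 0.0254
time: 18.5
tool_pos: [0.4155, 0.2849, 0.0856]
tool_rot: [-3.141, 0.0, 1.614]
contact_force: [-1.4, 0.2, -1.7]
opening: 0.0248
```

```bash
python3 -m inch '[[[0,0,-15,0],[0,0,-30,0],[0,0,-45,0],[0,0,-50,0],[0,0,-50,0],[0,0,-40,0],[0,0,-20,0]]]' && python3 -m inch '[[[-15,10,0,0],[-32,21,0,0],[-42,29,0,0],[-45,31,0,0],[-45,31,0,0],[-42,29,0,0],[-30,20,0,0],[-16,10,0,0],[0,0,0,0],[0,0,0,0]]]' && python3 - <<'E'
from h import *
s=observe();print(s["time"],np.round(s["tool_pos"],4),s["contact_force"],delta(.608,.0255,.3))
k=cam("side");t=cam("top")
cv2.imwrite("pics/s5.png",np.hstack([cv2.resize(k["img"][110:230,240:400],(400,300),interpolation=cv2.INTER_CUBIC),cv2.resize(t["img"][110:230,180:340],(400,300),interpolation=cv2.INTER_CUBIC)]))
E
```

```text
time: 19.38
tool_pos: [0.416, 0.2851, 0.3392]
tool_rot: [3.137, -0.002, 1.614]
contact_force: [1.0, 0.4, -5.3]
opening: 0.0247
time: 20.62
tool_pos: [0.6074, 0.0268, 0.3356]
tool_rot: [-3.141, -0.001, 1.615]
contact_force: [0.7, 0.7, -5.0]
opening: 0.0251
20.625 [0.6074 0.0268 0.3356] [ 0.65575719  0.70447115 -4.9768035 ] (array([-1.4,  0.6, 35.6]), 0.0)
```

View pics/s5.png

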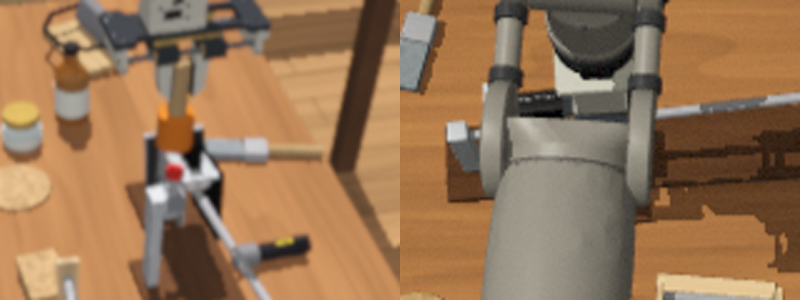

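```bash
python3 -m inch '[[[-1,1,15,0],[0,0,15,0],[0,0,6,0],[0,0,6,0],[0,0,6,0],[0,0,6,0],[0,0,5,0],[0,0,4,0]]]' && python3 -m inch '[[[0,0,2,0],[0,0,2,0],[0,0,1,0],[0,0,0,0]]]'
```

```text
time: 21.72
tool_pos: [0.609, 0.0251, 0.2727]
tool_rot: [3.141, -0.0, 1.614]
contact_force: [-3.7, 0.9, 3.3]
opening: 0.0251
time: 22.22
tool_pos: [0.609, 0.0251, 0.2676]
tool_rot: [-3.141, -0.0, 1.614]
contact_force: [-3.3, 0.4, 1.0]
opening: 0.0252
```

```bash
python3 -m inch '[[[0,0,1,0],[0,0,1,0],[0,0,0,0]]]' && python3 -m inch '[[[0,0,1,0],[0,0,1,0],[0,0,0,0]]]'
```

```text
time: 22.6
tool_pos: [0.6091, 0.0251, 0.2674]
tool_rot: [3.14, 0.0, 1.614]
contact_force: [-6.0, 0.8, 10.2]
opening: 0.0251
time: 22.98
tool_pos: [0.6091, 0.0251, 0.2672]
tool_rot: [3.138, 0.001, 1.614]
contact_force: [-9.4, 0.6, 18.1]
opening: 0.0254
```

The peg bottomed out: the TCP stalled at 0.267 (face at about 0.188) while the force rose. I'll raise the mallet and look.

```bash
python3 -m inch '[[[0,0,-15,0],[0,0,-30,0],[0,0,-35,0],[16,-10,0,0],[30,-20,0,0],[42,-29,0,0],[45,-31,0,0],[45,-31,0,0],[42,-29,0,0],[30,-20,0,0]]]' && python3 -m inch '[[[16,-10,0,0],[0,0,0,0],[0,0,0,0]]]' && python3 - <<'E'
from h import *
s=observe();print(s["time"],np.round(s["tool_pos"],4),np.round(s["tool_rot"],3),delta(.418,.2835,.0865))
c=wcam();k=cam("side");t=cam("top")
for l in("peg_top","black_lug"):print(l,[(r["at"],r["conf"]) for r in place_of("side",l)[:3]],[(r["at"],r["conf"]) for r in place_of("top",l)[:3]])
for z in(.188,.216):print(z,proj(k,[.6075,.0255,z]),proj(t,[.6075,.0255,z]))
cv2.imwrite("pics/s6.png",np.vstack([np.hstack([cv2.resize(k["img"][140:230,260:380],(400,300),interpolation=cv2.INTER_CUBIC),cv2.resize(t["img"][130:220,190:310],(400,300),interpolation=cv2.INTER_CUBIC)]),np.hstack([cv2.resize(c["img"],(400,300)),cv2.resize(k["img"][110:230,190:350],(400,300),interpolation=cv2.INTER_CUBIC)])]))
E
```

```text
time: 24.22
tool_pos: [0.4258, 0.2695, 0.3419]
tool_rot: [-3.139, 0.0, 1.616]
contact_force: [-0.3, 0.5, -5.2]
opening: 0.0253
time: 24.6
tool_pos: [0.4183, 0.2825, 0.3431]
tool_rot: [-3.141, 0.001, 1.613]
contact_force: [0.3, -0.5, -4.9]
opening: 0.0246
24.6 [0.4183 0.2825 0.3431] [-3.141e+00  1.000e-03  1.613e+00] (array([ 1.200e+00, -1.000e-01,  2.566e+02]), 0.0)
peg_top [([184.6, 306.5], 0.51)] [([167.8, 262.9], 0.51)]
black_lug [([271.5, 215.6], 0.8), ([369.6, 302.4], 0.71), ([197.1, 309.0], 0.55)] [([291.1, 352.8], 0.95), ([177.3, 257.2], 0.85), ([228.9, 452.6], 0.6)]
0.188 [np.float64(182.86648762473024), np.float64(308.64280528959944)] [np.float64(168.47104881858914), np.float64(264.167768168557)]
0.216 [np.float64(176.45821179955647), np.float64(309.1269657509152)] [np.float64(165.38422807681383), np.float64(263.79306470303067)]
```

View pics/s6.png

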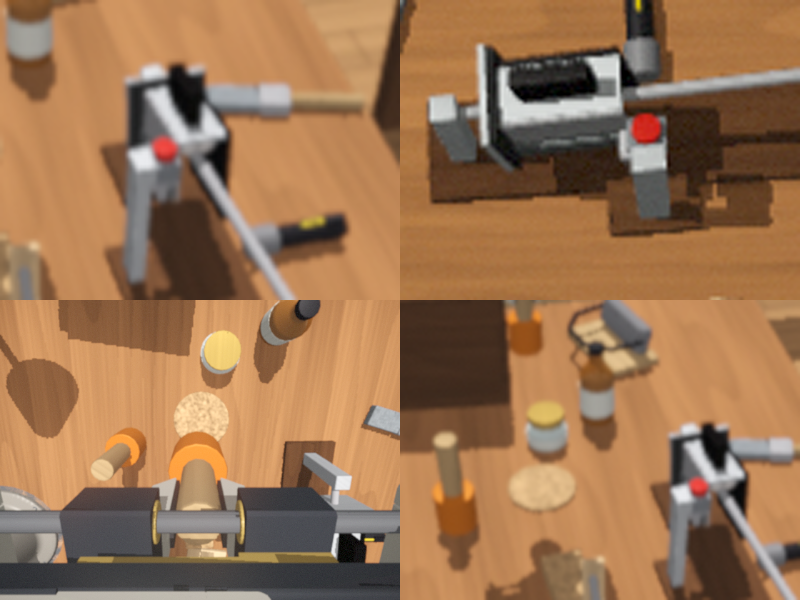

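The peg head now sits on its guide (side ~185,307, which fits z 0.188), and the carrier is still at the stop. I'm lowering the mallet to the pad.

```bash
python3 -m inch '[[[1,0,20,0],[0,0,40,0],[0,0,50,0],[0,0,50,0],[0,0,45,0],[0,0,30,0],[0,0,15,0],[0,0,5,0],[0,0,1,0],[0,0,0,0]]]' && python3 -m inch '[[[0,0,1,0],[0,0,0,0],[0,0,0,0]]]'
```

```text
time: 26.2
tool_pos: [0.4184, 0.2845, 0.0888]
tool_rot: [3.14, -0.001, 1.614]
contact_force: [0.6, 0.4, -4.4]
opening: 0.0251
time: 26.58
tool_pos: [0.4178, 0.2842, 0.0869]
tool_rot: [3.141, -0.0, 1.614]
contact_force: [0.5, -0.5, -3.8]
opening: 0.0249
```

```bash
python3 -m inch '[[[0,0,1,0],[0,0,1,0],[0,0,0,0]]]'
```

```text
time: 26.95
tool_pos: [0.4179, 0.2843, 0.0855]
tool_rot: [3.141, -0.0, 1.614]
contact_force: [-2.0, -0.2, 5.7]
opening: 0.0251
```

Contact. I'm releasing the mallet, rising and checking.

```bash
python3 -m inch '[[[0,0,0,0],[0,0,0,0],[0,0,0,0],[0,0,0,0],[0,0,0,0],[0,0,0,0],[0,0,0,0],[0,0,0,0]]]' -1 && python3 -m inch '[[[0,0,-10,0],[0,0,-25,0],[0,0,-40,0],[0,0,-50,0],[0,0,-50,0],[-30,-10,-25,0],[-40,-20,0,0],[-40,-20,0,0],[0,0,0,0],[0,0,0,0]]]' && python3 - <<'E'
from h import *
c=wcam();k=cam("side");t=cam("top")
cv2.imwrite("pics/s7.png",np.vstack([np.hstack([cv2.resize(k["img"][120:300,170:410],(400,300)),cv2.resize(t["img"][110:290,100:340],(400,300))]),np.hstack([cv2.resize(c["img"],(400,300)),cv2.resize(k["img"][140:230,260:380],(400,300),interpolation=cv2.INTER_CUBIC)])]))
E
```

```text
time: 27.95
tool_pos: [0.4178, 0.2841, 0.0847]
tool_rot: [3.142, -0.0, 1.614]
contact_force: [-0.4, 0.0, 0.2]
opening: 0.0917
time: 29.2
tool_pos: [0.3729, 0.1724, 0.2854]
tool_rot: [3.14, -0.001, 1.613]
contact_force: [0.2, 0.1, -0.0]
opening: 0.0919
```

View pics/s7.png

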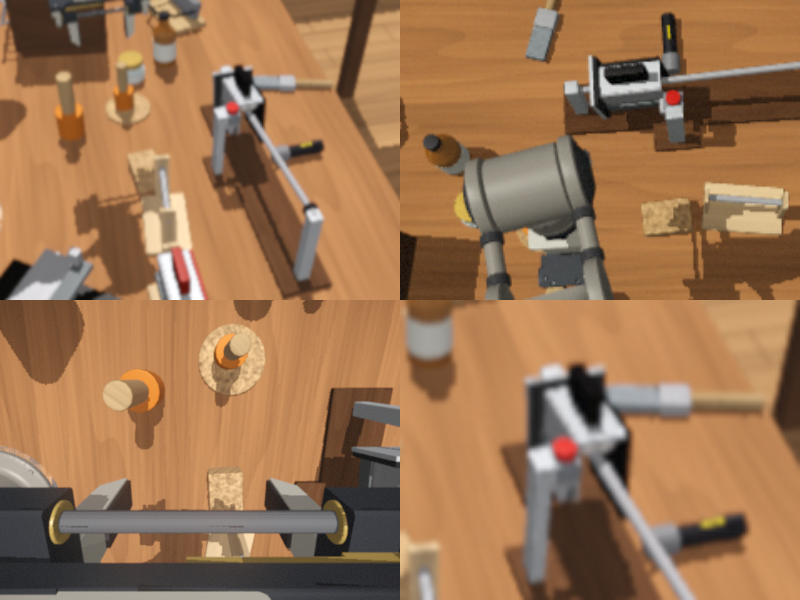

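The mallet stands upright on its cork pad, and the carrier is at the stop with the peg head on its guide. The red carrier and the other things look undisturbed, so I'm handing in.

```bash
python3 -c "
from cell import *
print(hand_in())"
```

```text
the job is handed in; nothing more can be done
None
```

The job is done and handed in at about 29 s of the 54 s allowed; no verdict was reported.

I hung the black carrier over the upper half of the rail with its lug towards the robot and let it go, and it rolled down to the rubber stop by itself. I then pushed the red-headed peg down steadily with the mallet. The mallet went back onto its cork pad and I let it go there.

- **Peg:** the mallet stopped with its face at about 188 mm while the force rose to 18 N. The side camera showed the red head down on its guide, uphill of the lug.
- **Carrier:** it was still against the stop in the last pictures.
- **Mallet:** it stands upright, fully on the pad.
- **Other things:** the red carrier and the other things in view looked undisturbed. The last crops did not cover the brush cup or the green carrier, but the arm did not go near them.
- **Disagreements:** none of the checks failed. Position estimates from the different cameras differed by up to about 1 cm, so I relied on the close-up wrist views and the contact forces.

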